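# Seat the D-shaped tube block in the dry-block heater

## Robot

A 6-joint arm with a two-finger parallel gripper is mounted at the origin on the work surface. World frame = base frame: x ahead of the robot, y to its left, z up, the work surface at z = 0. Lengths are in m, angles in rad, forces in N, time in s.
With the tool pointing down it reaches from about 0.25 to 0.725 m from the base axis. Payload 4 kg.
Tool frame: the origin (TCP) lies at the very end of the fingers, on their centre line; the grasp point (between the pads) lies 19 mm behind it; z points along the fingers, y is the line along which they close (so a half turn about z gives the same grasp; the last joint's range is limited). The gripper opens to 85 mm and grips with 20 to 120 N. Pads are 22 mm wide; open, the fingers measure 114 mm over their backs; the gripper's body (76 mm by 85 mm) begins 54 mm behind the grasp point. The pads swing forward as they close: fully open they stand 13 mm farther back than shut.
Start: joints at [-1.102, 0.241, 0.005, 1.335, 0, 1.571], TCP at [0.226, -0.446, 0.231] pointing down, gripper open.
Joint ranges: [-2.72, 2.72], [-1.05, 1.87], [-1.09, 1.28], [-1.99, 2.15], [-1.42, 1.44], [-3.14, 3.14]. Speed limits (rad/s): [2.79, 2.79, 3.14, 3.14, 3.14, 3.14].

## Interface

Orientations are given as a unit quaternion [x, y, z, w].
In Python, from workcell import bot, vision, workorder gives the robot as it stands.
- The arm moves only by the shell command python3 -m creep 'ROWS' [OPENING]. ROWS is JSON, a list of rows, each a list of 2 entries, a list of its own where there are three numbers: the shift along the tool's x, y, z in mm, then the turn, a rotation vector about the tool's x, y, z in rad. In form: [[[dx, dy, dz], [wx, wy, wz]], ...]. A call has 1 to 12 rows; each row shifts and turns the commanded pose from where the row before left it, along the tool's axes as they then stand; what a row does not reach is not made up. A row lasts 1/8 s, in which the tool goes at most 62.5 mm and 10.7 degrees, less where a joint would pass 70% of its speed; a pose out of reach is approached as far as the arm can. A call is refused whole if a number of a shift passes 62.5 or a number of a turn 0.188, either way. A call with a gripper value outside its range is refused whole. OPENING is the finger opening in mm, from 0 to 85.4, set as the call begins (- or left out, the last holds). The fingers move at their own pace and stop on an object; the grip force is fixed at half the most. Time passes only in rows, so rows that do not move let the fingers close. It gives the time, the measured TCP pose, the force, the opening and the grip force at its end, in the units of the state.
- bot.get_obs(): the state, without advancing time (a new reading comes with each control period).
- vision.camera(name): name is "scene" or "top" or "wrist"; returns a dict with "image" (384x512x3 uint8, blue, green, red), "z_map" (384x512 float32, m along the optical axis (not along the pixel's ray), 0 where there is no reading), "K" (3x3 intrinsics, pixels), "rvec" (rotation vector, rad) and "tvec" (3), from world to camera coordinates, as OpenCV has them; the wrist camera has in their place "tool_from_camera" (4x4, takes a point from camera to tool coordinates, whose origin is the TCP and whose axes are the flange's). Camera axes: x right, y down, z forward; pixel columns grow to the right and rows downward; lengths in m; the calibration is good to about 2 mm. A picture is of the moment at which its call begins: read the wrist's pose just before it.
- workorder.job_done(): hands the job in; it is judged then, once.
Trained networks look in a picture, given as the dict that the camera call returned (one of the last four; its "shot" number tells which), for a name from the list of things; names that differ only in an ending like _2 or _b are one class to them, and where a whole thing is asked for, a point or a joint stands for the part that bears it (a point fixed in the world has none). Each returns a list of dicts, best first, with "score" (0 to 1); they miss things now and then, are a little off and sometimes report something else, mostly with a low value. They report only what shows in the picture. A call takes as long as a camera call. They do not tell look-alikes from the thing itself.
- vision.spot_in(picture, query): "position" ([column, row] in pixels, amid what is visible of it).
- vision.place_of(picture, query): "position" ([column, row] in pixels: a listed point, or the origin of a listed thing).
The state is a dict: "clock": time; "joint_pos": joint angles; "joint_vel": joint speeds; "tau": joint torques, N m; "eef_pos": TCP position; "tool_rot": TCP orientation; "ft_force": force on the tool from outside, world axes, zero at the start; "ft_torque": the same for the moment, N m; "grip_width": finger opening in m; "grasp_force": force on a finger pad.
Only numpy, scipy, OpenCV 4.12 (cv2) and the standard library are available. Lean on these libraries where they do the work, as an engineer would, in place of code of your own. Each camera call takes 0.05 s, during which the arm holds its last target. There are 200 camera calls.

## Task

Of the three aluminium tube blocks on the bench, take the D-shaped one (one end flat, the other round) by its handle, turn it so that its flat end matches the flat end of the heater's well, and lower it in, not dropped, until it sits level and fully down on the well floor. Leave the round and the square block where they are, and let go.

Things in the scene. Friction and masses are not known exactly. Their poses are not given: they have to be found in the camera images.
- d_block: Loose aluminium block, D-shaped from above, 45 mm high, 68 x 68 mm: the -x half is a half disc of radius 34 mm, the +x half is square and ends in a flat face 34 mm from the origin. On top, centred, a black blade handle 36 mm long (x), 14 mm thick (y), 45 to 77 mm above the underside: grip it across its thickness. About 0.3 to 0.65 kg. Origin: centre of the underside; z up.
- round_block: Bystander: loose round aluminium block, radius 34 mm, 45 mm high, with the same black handle (along x) and dark tube holes. Origin: centre of the underside; z up.
- square_block: Bystander: loose square aluminium block, 68 x 68 mm, 45 mm high, with the same black handle (along x) and dark tube holes. Origin: centre of the underside; z up.
- heater: Fixed white housing, x -120 to 70, y -85 to 85 mm, 70 high, blue strip at its -x end. On top a steel collar, walls 14 mm thick, rim at 100 mm, round the open D-shaped well: half disc of radius 39 mm towards -x, flat wall 39 mm towards +x, so 5 mm play all round; floor at 70 mm; its top 8 mm flare outwards by 8 mm. Origin: on the bench below the well's centre; x to the well's flat end, z up.
Things that resemble listed ones, but are neither listed nor needed, are in the scene too. What is shaped like the d_block but green or orange is not meant.

How it is judged:
By the outcome, as a careful person would: the job done as asked, in the order asked, and still so for the second after the job is handed in, with the robot touching nothing.
It also fails if it takes over 38 s, if anything falls off the work surface, if the arm or the gripper's body presses on something with over 40 N, if the wrist force passes 120 N, or if a joint passes its speed limit or range.

## Working session

There is one attempt and no reset: what is moved stays moved. The work goes in short steps, Python scripts to look and compute and a shell command to move; the robot and the scene stay as the last step left them, time stands still between calls to the robot, and variables do not carry over. Pictures are saved under pics/ and viewed, at most 10 in all, crops included, and the job is handed in when it is done.

```bash
mkdir -p pics; cat > h.py <<'E'
import numpy as np,cv2
from workcell import bot,vision,workorder
from scipy.spatial.transform import Rotation as R
def cloud(p):
    z=p["z_map"];K=p["K"];v,u=np.mgrid[:384,:512]
    c=np.stack([(u-K[0,2])/K[0,0]*z,(v-K[1,2])/K[1,1]*z,z],-1)
    if "rvec" in p:
        Rm=cv2.Rodrigues(np.array(p["rvec"],float))[0]
        return (c-np.array(p["tvec"]).ravel())@Rm
    T=np.array(p["tool_from_camera"]);o=p["obs"]
    c=c@T[:3,:3].T+T[:3,3]
    return c@R.from_quat(o["tool_rot"]).as_matrix().T+np.array(o["eef_pos"])
def shot(n):
    o=bot.get_obs();p=vision.camera(n);p["obs"]=o;return p
E
python3 - <<'E'
from h import *
for n in("top","scene"):
    p=shot(n);cv2.imwrite(f"pics/{n}0.png",p["image"]);W=cloud(p);np.savez(f"{n}0.npz",W=W,im=p["image"])
    for q in("d_block","round_block","square_block","heater"):
        for d in vision.spot_in(p,q)[:4]:
            c,r=map(int,d["position"]);print(n,q,round(d["score"],2),c,r,W[r,c].round(3))
o=bot.get_obs();print(o["clock"],o["eef_pos"],o["tool_rot"],R.from_quat(o["tool_rot"]).as_matrix().round(3))
E
```

```text
top d_block 0.97 161 148 [0.69  0.364 0.073]
top d_block 0.91 211 224 [0.475 0.215 0.08 ]
top d_block 0.91 252 137 [0.731 0.105 0.059]
top d_block 0.83 199 186 [0.585 0.256 0.049]
top round_block 0.56 259 177 [0.614 0.083 0.047]
top square_block 0.6 290 241 [ 0.431 -0.002  0.076]
top heater 0.6 368 217 [ 0.499 -0.224  0.072]
scene d_block 0.86 383 183 [0.47  0.479 0.061]
scene d_block 0.78 301 206 [0.611 0.252 0.046]
scene d_block 0.74 331 242 [0.705 0.362 0.049]
scene d_block 0.6 238 235 [0.766 0.1   0.067]
scene round_block 0.83 251 198 [0.627 0.098 0.049]
scene square_block 0.75 239 150 [0.458 0.006 0.046]
scene square_block 0.75 248 198 [0.63  0.089 0.051]
scene heater 0.71 170 145 [ 0.518 -0.213  0.071]
0.5 [ 0.22588275 -0.44598231  0.23124792] [ 9.72650367e-01  2.32274092e-01 -1.43326995e-05 -9.77584504e-05] [[ 0.892  0.452 -0.   ]
 [ 0.452 -0.892  0.   ]
 [ 0.    -0.    -1.   ]]
```

View pics/top0.png

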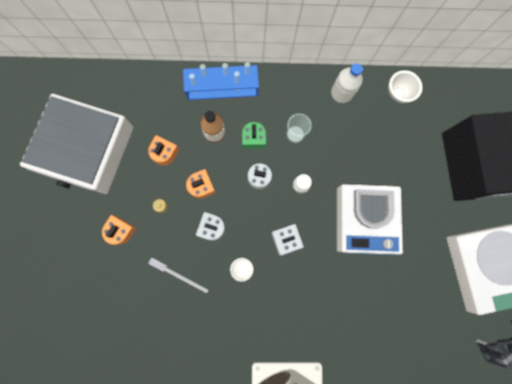

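View pics/scene0.png

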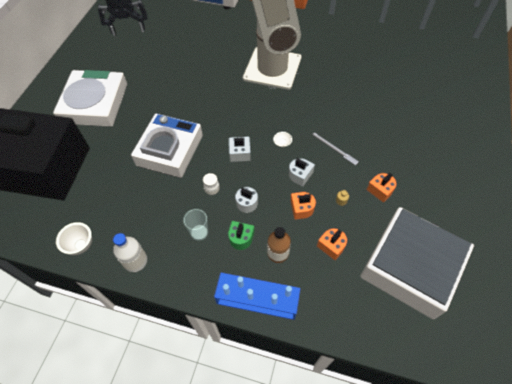

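Both pictures show the grey D block at top (211,227) and the heater at top (370,217), blue strip towards the robot and the collar's flat end away from it. The round block is at top (259,176) and the square one at (288,240). The orange and green D's are decoys.

```bash
cat > m.py <<'E'
from h import *
def rect(P,n):
    c,s,a=cv2.minAreaRect((P[:,:2]*1000).astype(np.float32)); print(n,len(P),np.round(c,1),np.round(s,1),round(a,1),'mean',(P.mean(0)*1000).round(1))
E
python3 - <<'E'
from m import *
for n in("top","scene"):
    W=np.load(f"{n}0.npz")["W"].reshape(-1,3)
    B=W[np.linalg.norm(W[:,:2]-[.465,.215],axis=1)<.06]
    rect(B[(B[:,2]>.038)&(B[:,2]<.055)],n+" block top");rect(B[B[:,2]>.065],n+" handle")
    T=B[(B[:,2]>.038)];m=T.mean(0)
    if n=="top":
        c=np.array(cv2.minAreaRect((T[:,:2]).astype(np.float32))[0])
        d=T[:,:2]-c
        a=np.degrees(np.arctan2(d[:,1],d[:,0]))
        for k in range(-180,180,15):
            q=d[(a>=k)&(a<k+15)];print(k+7,(np.linalg.norm(q,axis=1).max()*1000).round(0),end=' ')
        print()
    H=W[(np.linalg.norm(W[:,:2]-[.5,-.22],axis=1)<.16)]
    rect(H[(H[:,2]>.06)&(H[:,2]<.08)],n+" housing");C=H[(H[:,2]>.093)&(H[:,2]<.108)];rect(C,n+" collar")
E
```

```text
top block top 446 [468.9 217.2] [67.7 67.5] 71.5 mean [469.7 219.9  46.3]
top handle 71 [469.1 216.9] [36.1 13.8] 72.1 mean [468.8 216.1  78. ]
-173 32.0 -158 33.0 -143 34.0 -128 34.0 -113 34.0 -98 34.0 -83 34.0 -68 34.0 -53 34.0 -38 33.0 -23 33.0 -8 34.0 7 38.0 22 46.0 37 42.0 52 36.0 67 34.0 82 33.0 97 38.0 112 44.0 127 44.0 142 36.0 157 33.0 172 32.0 
top housing 3239 [ 495.8 -234.7] [171.3 192. ] 88.4 mean [ 486.8 -228.4   71.5]
top collar 618 [ 522.2 -235.7] [108.3 105.6] 89.9 mean [ 528.4 -236.7   99. ]
scene block top 273 [469.7 216.6] [68.6 71.8] 72.8 mean [477.  221.8  45.4]
scene handle 62 [470.3 216.3] [35.2 16.8] 71.3 mean [471.8 216.7  74.8]
scene housing 1758 [ 494.9 -235.6] [173.1 196. ] 88.2 mean [ 502.6 -223.9   70.9]
scene collar 379 [ 521.  -236.4] [110.4 110.5] 89.4 mean [ 527.  -238.7   98.6]
```

```bash
python3 -m creep '[[[43,-40,0],[0,0,0]],[[43,-40,0],[0,0,0]],[[43,-40,0],[0,0,0]],[[43,-40,0],[0,0,0]],[[43,-40,0],[0,0,0]],[[43,-40,0],[0,0,0]],[[43,-40,0],[0,0,0]],[[43,-40,0],[0,0,0]],[[43,-40,0],[0,0,0]],[[43,-40,0],[0,0,0]],[[43,-40,0],[0,0,0]],[[43,-40,0],[0,0,0]]]'
python3 -m creep '[[[0,0,0],[0,0,-0.16]],[[0,0,0],[0,0,-0.16]],[[0,0,0],[0,0,-0.16]],[[0,0,0],[0,0,-0.16]],[[0,0,0],[0,0,-0.15]],[[0,0,0],[0,0,0]]]' 60
cat >> m.py <<'E'
def togo(goal,yaw):
    o=bot.get_obs();M=R.from_quat(o["tool_rot"]);d=(np.array(goal)/1000-o["eef_pos"])*1000
    Y=np.radians(yaw);c,s=np.cos(Y),np.sin(Y);G=R.from_matrix(np.array([[c,s,0],[s,-c,0],[0,0,-1.]]))
    print("t",round(o["clock"],2),"tcp",np.round(np.array(o["eef_pos"])*1000,1),"now-axes shift",M.inv().apply(d).round(1),"goal-axes",G.inv().apply(d).round(1),"turn",(M.inv()*G).as_rotvec().round(3),"F",np.round(o["ft_force"],1),"w",round(o["grip_width"]*1000,1),"gf",round(o["grasp_force"],1),"q6",round(o["joint_pos"][5],2))
E
python3 - <<'E'
from m import *
togo([469,217,50],72)
p=shot("wrist");cv2.imwrite("pics/w1.png",p["image"]);W=cloud(p).reshape(-1,3)
B=W[np.linalg.norm(W[:,:2]-[.469,.217],axis=1)<.055]
rect(B[(B[:,2]>.038)&(B[:,2]<.055)],"block top");rect(B[(B[:,2]>.065)&(B[:,2]<.09)],"handle")
E
```

```text
clock: 2.0
eef_pos: [0.4699, 0.2173, 0.2315]
tool_rot: [0.973, 0.232, 0.0, 0.0]
ft_force: [0.6, -1.3, -0.2]
grip_width: 0.0855
grasp_force: 0.0
clock: 2.75
eef_pos: [0.4694, 0.2153, 0.2313]
tool_rot: [0.809, 0.588, 0.0, 0.0]
ft_force: [-0.4, -0.3, 0.3]
grip_width: 0.06
grasp_force: 0.0
t 2.75 tcp [469.4 215.3 231.3] now-axes shift [  1.5  -0.9 181.3] goal-axes [  1.5  -0.9 181.3] turn [ 0. -0.  0.] F [-0.4 -0.3  0.3] w 60.0 gf 0.0 q6 2.31
block top 2267 [468.1 217.4] [67.2 68. ] 72.0 mean [470.2 223.3  45.9]
handle 391 [467.9 217.3] [35.5 12.7] 72.2 mean [468.4 218.5  77.4]
```

View pics/w1.png

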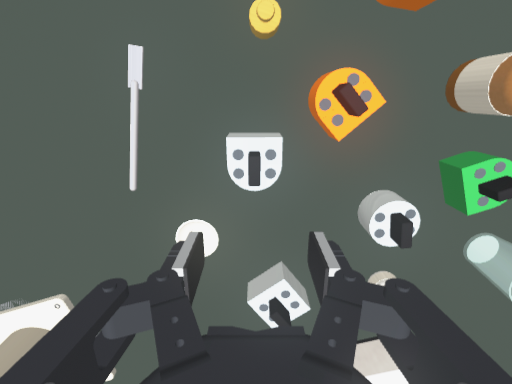

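The wrist picture shows the white D block at (255,160), flat end to the top (+tool x), with its handle lined up between the fingers. I'm going down to grip it.

```bash
python3 -m creep '[[[1.5,0.3,45],[0,0,0]],[[0,0,45],[0,0,0]],[[0,0,40],[0,0,0]],[[0,0,20],[0,0,0]],[[0,0,15],[0,0,0]],[[0,0,10],[0,0,0]],[[0,0,6],[0,0,0]],[[0,0,0],[0,0,0]]]' 60
python3 -m creep '[[[0,0,0],[0,0,0]],[[0,0,0],[0,0,0]],[[0,0,0],[0,0,0]],[[0,0,0],[0,0,0]],[[0,0,0],[0,0,0]],[[0,0,0],[0,0,0]]]' 0
```

```text
clock: 3.8
eef_pos: [0.4703, 0.2167, 0.0504]
tool_rot: [0.808, 0.589, 0.0, 0.0]
ft_force: [0.5, 0.0, -0.7]
grip_width: 0.06
grasp_force: 0.0
clock: 4.55
eef_pos: [0.4699, 0.2168, 0.0506]
tool_rot: [0.808, 0.589, 0.0, -0.0]
ft_force: [-2.9, -0.8, 6.8]
grip_width: 0.0132
grasp_force: 63.8
```

```bash
python3 -m creep '[[[0,0,-5],[0,0,0]],[[0,0,-10],[0,0,0]],[[0,0,-20],[0,0,0]],[[0,0,-35],[0,0,0]],[[0,0,-40],[0,0,0]],[[0,0,-40],[0,0,0]],[[0,0,-20],[0,0,0]],[[0,0,0],[0,0,0]]]'
python3 - <<'E'
from m import *
togo([521,-235.5,220],-1.6)
p=shot("top");W=cloud(p).reshape(-1,3);print(W[(np.linalg.norm(W[:,:2]-[.469,.217],axis=1)<.05)][:,2].max())
E
```

```text
clock: 5.55
eef_pos: [0.4714, 0.217, 0.2223]
tool_rot: [0.808, 0.589, 0.002, 0.001]
ft_force: [-0.5, -0.1, -4.4]
grip_width: 0.0128
grasp_force: 62.9
t 5.55 tcp [471.4 217.  222.3] now-axes shift [-415.4  186.2    1.8] goal-axes [ 62.2 451.    2.3] turn [ 1.000e-03 -5.000e-03  1.287e+00] F [-0.5 -0.1 -4.4] w 12.8 gf 62.9 q6 2.31
0.6821606025762983
```

```bash
python3 -m creep '[[[0,0,0],[0,0,0.087]],[[0,0,0],[0,0,0.15]],[[0,0,0],[0,0,0.15]],[[0,0,0],[0,0,0.15]],[[0,0,0],[0,0,0.15]],[[0,0,0],[0,0,0.15]],[[0,0,0],[0,0,0.15]],[[0,0,0],[0,0,0.15]],[[0,0,0],[0,0,0.15]],[[0,0,0],[0,0,0]]]'
python3 -m creep '[[[3,20,0],[0,0,0]],[[6,45,0],[0,0,0]],[[6,45,0],[0,0,0]],[[6,45,0],[0,0,0]],[[6,45,0],[0,0,0]],[[6,45,0],[0,0,0]],[[6,45,0],[0,0,0]],[[6,45,0],[0,0,0]],[[6,45,0],[0,0,0]],[[6,45,0],[0,0,0]],[[5,25,0],[0,0,0]],[[0,0,0],[0,0,0]]]'
python3 - <<'E'
from m import *
togo([521,-235.5,122],-1.6)
p=shot("wrist");cv2.imwrite("pics/w2.png",p["image"]);W=cloud(p).reshape(-1,3)
t=np.array(bot.get_obs()["eef_pos"])
H=W[np.linalg.norm(W[:,:2]-t[:2],axis=1)<.2]
rect(H[(H[:,2]>.093)&(H[:,2]<.107)],"collar");rect(H[(H[:,2]>.06)&(H[:,2]<.08)],"housing")
B=H[(H[:,2]>.14)&(H[:,2]<.24)];print(len(B))
Z=H[:,2];print(np.histogram(Z,np.arange(0,.32,.01)))
np.savez("w2.npz",W=W)
p=shot("scene");cv2.imwrite("pics/s2.png",cv2.resize(p["image"][60:252,80:336],(768,576)))
E
```

```text
clock: 6.85
eef_pos: [0.4979, 0.098, 0.2183]
tool_rot: [0.996, 0.069, -0.014, -0.046]
ft_force: [-0.3, 1.1, -3.2]
grip_width: 0.013
grasp_force: 62.8
clock: 8.35
eef_pos: [0.6235, -0.3341, 0.1731]
tool_rot: [0.996, 0.071, -0.014, -0.048]
ft_force: [0.2, 1.4, -3.8]
grip_width: 0.0133
grasp_force: 62.8
t 8.35 tcp [ 623.5 -334.1  173.1] now-axes shift [ -86.2 -106.6   63.5] goal-axes [-105.2  -95.7   51.1] turn [-0.095  0.029  0.171] F [ 0.2  1.4 -3.8] w 13.3 gf 62.8 q6 2.48
collar 5717 [ 573.5 -363.2] [167.5 381. ] 27.5 mean [ 593.7 -352.2   99.3]
housing 8805 [ 581.8 -349.7] [179.6 395.4] 24.5 mean [ 591.9 -319.5   71.1]
23025
(array([57818,  1049,  1230,  1390,  1518,  1734,  2202,  6603,  2812,
        3886,  3299,  1679,  1762,  1650,  1507,  1380,  4567,  2035,
         566,  1252,  1673,  1294,  3964,  4787,  7219, 10310,  8182,
        1257,     0,     0,     0]), array([0.  , 0.01, 0.02, 0.03, 0.04, 0.05, 0.06, 0.07, 0.08, 0.09, 0.1 ,
       0.11, 0.12, 0.13, 0.14, 0.15, 0.16, 0.17, 0.18, 0.19, 0.2 , 0.21,
       0.22, 0.23, 0.24, 0.25, 0.26, 0.27, 0.28, 0.29, 0.3 , 0.31]))
```

View pics/w2.png

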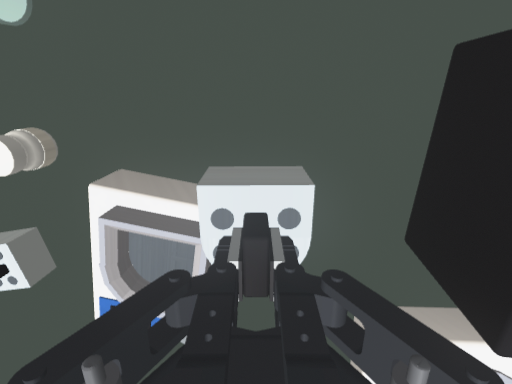

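View pics/s2.png

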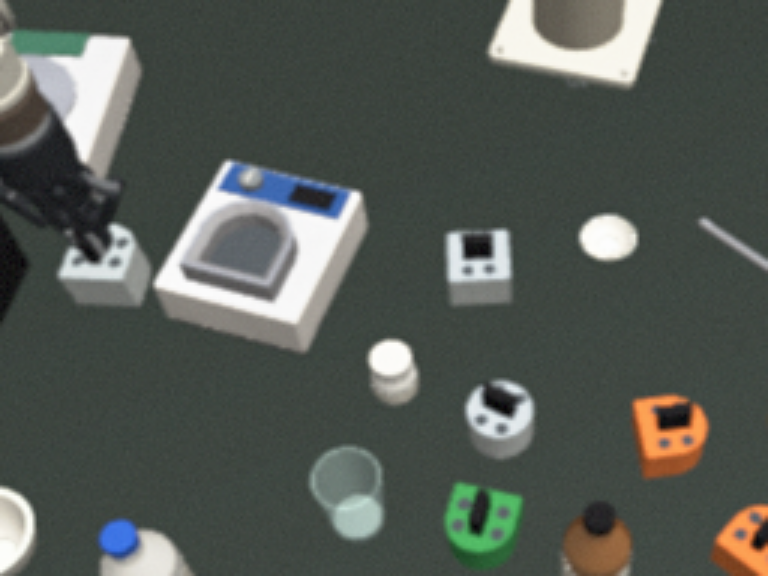

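The turn in place ran into the last joint's range (my slip), so the tool ended up tilted beside the heater, with the block still held at about (255,220). I'll work out a way back: up first, then over and level.

```bash
python3 - <<'E'
from m import *
togo([623.5,-334,225],-1.6);togo([521,-235.5,225],-1.6)
W=np.load("top0.npz")["W"].reshape(-1,3)
B=W[(W[:,0]>.45)&(W[:,1]<-.36)&(W[:,2]>.03)];print(B.min(0),B.max(0)); print(bot.get_obs()["joint_pos"])
E
```

```text
t 8.45 tcp [ 623.6 -332.   174.8] now-axes shift [ -1.4  -2.9 -50.2] goal-axes [ -0.    2.  -50.2] turn [-0.095  0.028  0.173] F [-0.7  0.1 -2.5] w 13.0 gf 62.8 q6 2.48
t 8.45 tcp [ 623.6 -332.   174.8] now-axes shift [ -88.4 -114.6  -37.6] goal-axes [-105.2  -93.6  -50.2] turn [-0.095  0.028  0.173] F [-0.7  0.1 -2.5] w 13.0 gf 62.8 q6 2.48
[ 0.45163112 -0.66368221  0.0300091 ] [ 0.94963583 -0.36033245  0.16610787]
[-0.51682526  0.77586405  0.71725097  1.5876638   0.06424843  2.47737407]
```

```bash
python3 -m creep '[[[-1,-2,-25],[0,0,0]],[[-12,-16,-12],[0,0,0]],[[-25,-32,0],[0,0,0]],[[-25,-32,0],[0,0,0]],[[-25,-32,0],[0,0,0]],[[0,0,0],[-0.032,0.009,0.058]],[[0,0,0],[-0.032,0.009,0.058]],[[0,0,0],[-0.031,0.01,0.057]],[[0,0,0],[0,0,0]]]'
python3 - <<'E'
from m import *
togo([521,-235.5,122],-1.6)
E
```

```text
clock: 9.57
eef_pos: [0.5212, -0.2348, 0.2265]
tool_rot: [1.0, -0.013, 0.001, 0.001]
ft_force: [-0.8, 0.1, -2.8]
grip_width: 0.013
grasp_force: 62.8
t 9.57 tcp [ 521.2 -234.8  226.5] now-axes shift [ -0.5   0.6 104.5] goal-axes [ -0.2   0.7 104.5] turn [ 0.001 -0.003  0.002] F [-0.8  0.1 -2.8] w 13.0 gf 62.8 q6 2.74
```

```bash
cat >> m.py <<'E'
def inhand(p):
    o=p["obs"];W=cloud(p);T=R.from_quat(o["tool_rot"]).inv().apply((W.reshape(-1,3)-o["eef_pos"]))*1000
    g=p["image"].reshape(-1,3).astype(int)
    m=(T[:,2]>-6)&(T[:,2]<20)&(abs(T[:,0])<50)&(abs(T[:,1])<45)&(g.min(1)>140)
    B=T[m];rect(B/1000,"blocktop in tool")
    A=np.c_[B[:,:2],np.ones(len(B))];f=np.linalg.lstsq(A,B[:,2],rcond=None)[0];f2=f
    r=abs(B[:,2]-A@f);k=r<2;f2=np.linalg.lstsq(A[k],B[k,2],rcond=None)[0];print("plane slopes,z",f2.round(4),k.sum(),"x max/min",np.percentile(B[:,0],[1,99]).round(1),"y",np.percentile(B[:,1],[1,99]).round(1))
E
python3 - <<'E'
from m import *
p=shot("wrist");cv2.imwrite("pics/w3.png",p["image"]);inhand(p)
W=cloud(p).reshape(-1,3);
C=W[(W[:,2]>.094)&(W[:,2]<.105)&(np.linalg.norm(W[:,:2]-[.521,-.235],axis=1)<.1)];rect(C,"collar");print(C.max(0),C.min(0))
H=W[(W[:,2]>.064)&(W[:,2]<.076)&(np.linalg.norm(W[:,:2]-[.521,-.235],axis=1)<.2)&(W[:,0]>.57)];rect(H,"housing front");print(H.max(0),H.min(0))
E
```

```text
blocktop in tool 4932 [7.1 0.2] [68.5 53.5] 90.0 mean [17.1  0.1  4.5]
plane slopes,z [-6.8000e-03  4.3000e-03  4.5939e+00] 4898 x max/min [-14.9  33.3] y [-33.2  33.8]
collar 2141 [ 550.7 -237.3] [106.1  46.5] 88.3 mean [ 560.8 -238.1   99.5]
[ 0.57516284 -0.18381033  0.10332466] [ 0.52592931 -0.29053446  0.09402007]
housing front 2804 [ 579.5 -238. ] [170.1  22. ] 88.7 mean [ 581.6 -235.9   70.8]
[ 0.59234489 -0.15276814  0.07368627] [ 0.57003908 -0.32309603  0.06549662]
```

View pics/w3.png

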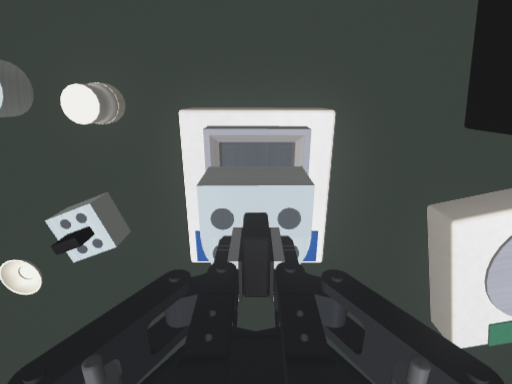

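The wrist picture shows the block held level and centred above the collar, with its flat end (top edge at (255,170)) parallel to the collar's flat wall at (257,140). Lowering now.

```bash
python3 -m creep '[[[0,1.2,15],[0,0,0]],[[0,0,25],[0,0,0]],[[0,0,20],[0,0,0]],[[0,0,10],[0,0,0]],[[0,0,0],[0,0,0]],[[0,0,0],[0,0,0]]]'
python3 - <<'E'
from m import *
togo([521,-236.1,119.6],-1.6)
p=shot("wrist");W=cloud(p).reshape(-1,3);inhand(p)
C=W[(W[:,2]>.094)&(W[:,2]<.105)&(np.linalg.norm(W[:,:2]-[.521,-.235],axis=1)<.1)];rect(C,"collar");print(C.max(0),C.min(0))
E
```

```text
clock: 10.38
eef_pos: [0.5224, -0.2386, 0.1566]
tool_rot: [1.0, -0.015, 0.002, 0.001]
ft_force: [-0.1, -0.3, -3.5]
grip_width: 0.013
grasp_force: 62.7
t 10.38 tcp [ 522.4 -238.6  156.6] now-axes shift [-1.6 -2.6 37. ] goal-axes [-1.4 -2.5 37. ] turn [ 0.003 -0.004 -0.001] F [-0.1 -0.3 -3.5] w 13.0 gf 62.7 q6 2.74
blocktop in tool 4923 [7.2 0.3] [68.3 53.3] 89.9 mean [17.   0.2  4.5]
plane slopes,z [-7.7000e-03  4.6000e-03  4.6222e+00] 4905 x max/min [-15.   33.3] y [-33.2  33.8]
collar 4268 [ 532.3 -236.6] [108.2  83.2] 88.6 mean [ 554.9 -233.2   99.7]
[ 0.57514441 -0.18228283  0.1031737 ] [ 0.49178464 -0.2906737   0.09400022]
```

```bash
python3 - <<'E'
from m import *
P=[]
for i in range(6):
    P.append(shot("wrist")["obs"]["eef_pos"])
P=np.array(P)*1000;print(P.round(1),P.mean(0))
togo([521,-236.1,119.6],-1.6)
E
```

```text
[[ 522.5 -238.6  156.9]
 [ 522.5 -238.6  157. ]
 [ 522.4 -238.6  156.9]
 [ 522.3 -238.5  156.8]
 [ 522.2 -238.4  156.7]
 [ 522.1 -238.4  156.5]] [ 522.3561958  -238.52927157  156.80628331]
t 10.72 tcp [ 522.  -238.4  156.4] now-axes shift [-1.2 -2.3 36.8] goal-axes [-1.1 -2.2 36.8] turn [ 0.002 -0.003 -0.001] F [ 0.5  0.5 -3.4] w 12.8 gf 62.7 q6 2.74
```

```bash
python3 -m creep '[[[-1.2,-2.2,0],[0,0,0]],[[0,0,4],[0,0,0]],[[0,0,4],[0,0,0]],[[0,0,4],[0,0,0]],[[0,0,4],[0,0,0]],[[0,0,3],[0,0,0]],[[0,0,0],[0,0,0]]]'
python3 - <<'E'
from m import *
togo([521,-236.1,119.6],-1.6)
p=shot("wrist");inhand(p);W=cloud(p).reshape(-1,3)
C=W[(W[:,2]>.094)&(W[:,2]<.105)&(np.linalg.norm(W[:,:2]-[.521,-.235],axis=1)<.1)];rect(C,"collar");print(C.max(0),C.min(0))
E
```

```text
clock: 11.6
eef_pos: [0.5205, -0.236, 0.1366]
tool_rot: [1.0, -0.015, 0.001, 0.001]
ft_force: [-0.4, 0.7, -2.7]
grip_width: 0.0129
grasp_force: 62.8
t 11.6 tcp [ 520.5 -236.   136.6] now-axes shift [ 0.5  0.  17. ] goal-axes [ 0.5  0.1 17. ] turn [ 0.002 -0.002 -0.001] F [-0.4  0.7 -2.7] w 12.9 gf 62.8 q6 2.75
blocktop in tool 4912 [7.3 0.3] [68.2 52.8] 89.8 mean [17.   0.2  4.5]
plane slopes,z [-0.0055  0.0053  4.5718] 4891 x max/min [-15.   33.3] y [-33.1  33.8]
collar 6540 [ 526.9 -236.5] [108.6  94. ] 88.6 mean [ 548.8 -237.5   99.7]
[ 0.575131   -0.18209895  0.10498073] [ 0.47965474 -0.29082683  0.09400264]
```

No contact forces so far. I'll lower it the last 17 mm slowly and watch for the load to come off.

```bash
python3 -m creep '[[[0.4,0,3],[0,0,0]],[[0,0,3],[0,0,0]],[[0,0,3],[0,0,0]],[[0,0,3],[0,0,0]],[[0,0,2],[0,0,0]],[[0,0,0],[0,0,0]],[[0,0,0],[0,0,0]]]'
python3 -m creep '[[[0,0,1],[0,0,0]],[[0,0,1],[0,0,0]],[[0,0,0],[0,0,0]],[[0,0,0],[0,0,0]]]'
```

```text
clock: 12.52
eef_pos: [0.5213, -0.2362, 0.1231]
tool_rot: [1.0, -0.014, 0.001, 0.001]
ft_force: [0.1, 0.2, -2.4]
grip_width: 0.0129
grasp_force: 62.8
clock: 13.02
eef_pos: [0.5212, -0.2361, 0.1209]
tool_rot: [1.0, -0.014, 0.001, 0.001]
ft_force: [-0.4, -0.1, -3.4]
grip_width: 0.0131
grasp_force: 62.8
```

```bash
python3 -m creep '[[[0,0,1],[0,0,0]],[[0,0,0],[0,0,0]],[[0,0,0],[0,0,0]]]'
python3 -m creep '[[[0,0,0.7],[0,0,0]],[[0,0,0],[0,0,0]],[[0,0,0],[0,0,0]]]'
```

```text
clock: 13.4
eef_pos: [0.5213, -0.2361, 0.1206]
tool_rot: [1.0, -0.014, 0.002, 0.001]
ft_force: [-0.8, 1.2, 2.1]
grip_width: 0.0125
grasp_force: 63.4
clock: 13.78
eef_pos: [0.5214, -0.2361, 0.1205]
tool_rot: [1.0, -0.014, 0.002, 0.001]
ft_force: [-2.4, 2.3, 6.6]
grip_width: 0.0129
grasp_force: 64.4
```

The load has come off at the well-floor height. I'll release, retreat straight up and check.

```bash
python3 -m creep '[[[0,0,0],[0,0,0]],[[0,0,0],[0,0,0]],[[0,0,0],[0,0,0]],[[0,0,0],[0,0,0]]]' 45
python3 -m creep '[[[0,0,-10],[0,0,0]],[[0,0,-25],[0,0,0]],[[0,0,-40],[0,0,0]],[[0,0,-40],[0,0,0]],[[-30,0,-20],[0,0,0]],[[-40,0,0],[0,0,0]],[[-40,0,0],[0,0,0]],[[0,0,0],[0,0,0]],[[0,0,0],[0,0,0]]]'
python3 - <<'E'
from m import *
for n in("wrist","scene"):
    p=shot(n);cv2.imwrite(f"pics/{n}9.png",p["image"] if n=="wrist" else cv2.resize(p["image"][60:252,80:336],(768,576)));W=cloud(p).reshape(-1,3)
    B=W[np.linalg.norm(W[:,:2]-[.521,-.236],axis=1)<.037];B0=B[(B[:,2]>.108)&(B[:,2]<.124)]
    rect(B0,n+" top");A=np.c_[B0[:,:2]-[.521,-.236],np.ones(len(B0))];print(np.linalg.lstsq(A,B0[:,2],rcond=None)[0].round(4))
    C=W[(W[:,2]>.094)&(W[:,2]<.105)&(np.linalg.norm(W[:,:2]-[.521,-.235],axis=1)<.1)];rect(C,"collar")
    rect(B[B[:,2]>.135],"handle")
E
```

```text
clock: 14.28
eef_pos: [0.5212, -0.2362, 0.1191]
tool_rot: [1.0, -0.015, 0.001, 0.001]
ft_force: [0.4, 0.2, 0.3]
grip_width: 0.0452
grasp_force: 0.0
clock: 15.4
eef_pos: [0.4116, -0.233, 0.2549]
tool_rot: [1.0, -0.015, 0.002, 0.002]
ft_force: [0.5, -0.4, 0.1]
grip_width: 0.0452
grasp_force: 0.0
wrist top 3790 [ 521.7 -236.3] [68.4 67.6] 0.3 mean [ 523.5 -236.2  116.1]
[0.0058 0.0006 0.116 ]
collar 5062 [ 520.8 -236.5] [107.4 106.3] 88.3 mean [ 532.1 -236.6   99.3]
handle 1582 [ 515.7 -236.3] [13.8 46.7] 87.9 mean [ 506.5 -235.8  275.9]
scene top 229 [ 524.9 -235.4] [65.  69.4] 31.1 mean [ 528.5 -232.3  115.5]
[-0.0063 -0.0007  0.1156]
collar 356 [ 521.8 -235.5] [108.7 111.6] 87.3 mean [ 536.8 -231.1   99.3]
handle 62 [ 523.  -235.2] [15.1 37. ] 85.1 mean [ 524.2 -233.8  144.8]
```

View pics/wrist9.png

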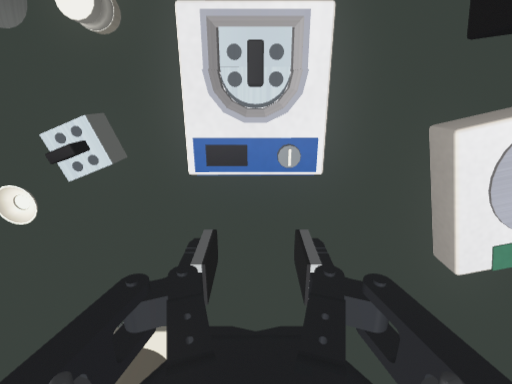

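View pics/scene9.png

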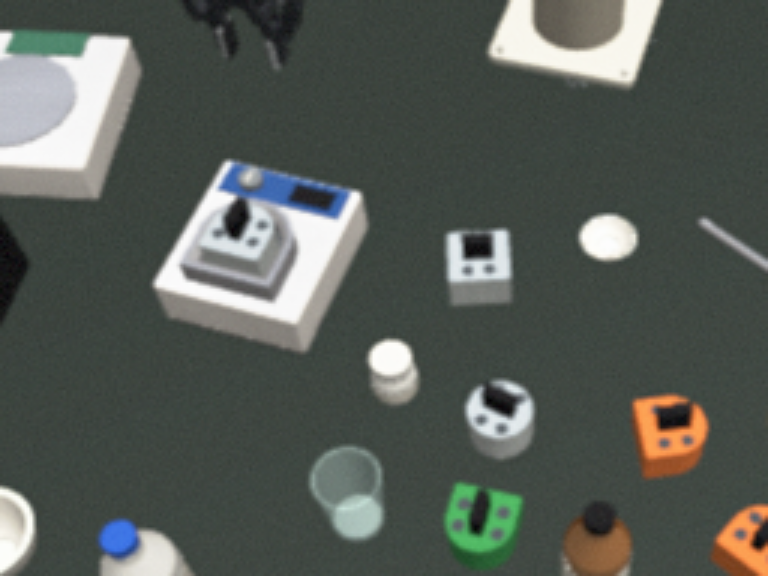

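The D block sits in the well at wrist (255,65), flat end to the flat wall. Its top is level at 115.5–116 mm, where 115 is expected. The round and square blocks have not moved, and the gripper is clear.

```bash
python3 -c "
from workcell import workorder;print(workorder.job_done())"
```

```text
the job is handed in; nothing more can be done
None
```

The D block is seated level and fully down in the heater's well, flat end to flat wall, and released; the round and square blocks were left where they were, and the job was handed in at about 15.5 s.

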